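Show which specimen goes on the light box

ROBOT

A 6-joint arm with a two-finger parallel gripper is mounted at the origin on the work surface. World frame = base frame: x ahead of the robot, y to its left, z up, the work surface at z = 0. Lengths are in m, angles in rad, forces in N, time in s.
With the tool pointing down it reaches from about 0.325 to 0.85 m from the base axis. Payload 15.5 kg.
Tool frame: the origin (TCP) lies on the centre line of the jaws, within the pads' length; the fingertips stand 14 mm ahead of it and the grasp point (between the pads) lies 5 mm behind it; z points along the fingers, y is the direction in which the jaws open and shut (so a half turn about z gives the same grasp; the last joint's range is limited). The gripper opens to 91 mm and grips with 3 to 60 N. Pads are 32 mm wide; open, the fingers measure 118 mm over their backs; the gripper's body (76 mm by 178 mm) begins 60 mm behind the grasp point.
Start: joints at [-1.353, 0.494, 1.345, -0, 1.302, -0.096], TCP at [0.193, -0.594, 0.228] pointing down, gripper open.
Joint ranges: [-2.91, 2.91], [-0.82, 2.16], [0.22, 2.67], [-1.22, 4.37], [0.12, 2.79], [-3.08, 3.08]. Speed limits (rad/s): [1.89, 1.89, 2.57, 3.01, 3.01, 3.01].

INTERFACE

Orientations are given as a 3x3 rotation matrix whose columns are the frame's x, y, z axes.
In Python, from cell import env, cams gives the robot as it stands.
- The arm moves only by the tool jog_arm, never from a script. Its argument "targets" is a list of rows, each an object with "travel": the shift along the world's x, y, z in mm, a list of three; "turn": the turn about the world's z in rad. In form: [{"travel": [x, y, z], "turn": turn}, ...]. A call has 1 to 5 rows; each row is the pose to reach, as a shift and turn from the pose commanded when the call began; what a row does not reach only later rows make up. A row lasts 1/10 s, in which the tool goes at most 50 mm and 8.59 degrees, less where a joint would pass 70% of its speed; a pose out of reach is approached as far as the arm can. A call with a gripper value outside its range is refused whole. "jaw" is the closure, from -1 (fully open) to 1 (shut), so that 0 is half open, set as the call begins (left out, the last holds). The fingers move at their own pace and stop on an object; the grip force is fixed at half the most. Time passes only in rows, so rows that repeat a pose let the fingers close. It gives the time, the measured TCP pose, the force and the opening at its end, in the units of the state.
- env.get_obs(): the state, without advancing time (a new reading comes with each control period).
- cams.snapshot(name): name is "side" or "top"; returns the picture (384x512x3 uint8, blue, green, red); there is no depth.
- cams.camera_params(name): a dict with "vfov" (degrees; the focal length in pixels is half the picture's height over the tangent of half this angle, whatever the lens; pixels are square), "cx", "cy" (the principal point, pixels), "camera_from_world" (4x4, takes a point from world to camera coordinates). Camera axes: x right, y down, z forward; pixel columns grow to the right and rows downward; lengths in m; the calibration is good to about 2 mm. A picture is of the moment at which its call begins. camera_params takes no time and is no camera call.
- env.finish_job(): hands the job in, once; it reports no verdict.
Trained networks look in the newest picture that a camera, given by its name, has taken for a name from the list of things; names that differ only in an ending like _2 or _b are one class to them, and where a whole thing is asked for, a point or a joint stands for the part that bears it (a point fixed in the world has none). Each returns a list of dicts, best first, with "p" (0 to 1); they miss things now and then, are a little off and sometimes report something else, mostly with a low value. They report only what shows in the picture. A call takes as long as a camera call. They do not tell look-alikes from the thing itself.
- cams.search_frame(name, camera): "extent" ([left, top, width, height] in pixels, round what is visible of it).
- cams.silhouettes(name, camera): "region" (384x512 bool, what is visible of it) and "extent" ([left, top, width, height] in pixels, round what is visible of it).
- cams.landmark_of(name, camera): "position" ([column, row] in pixels: a listed point, or the origin of a listed thing).
The state is a dict: "t": time; "qpos": joint angles; "qvel": joint speeds; "joint_torque": joint torques, N m; "ee_pos": TCP position; "eef_rot": TCP orientation; "contact_force": force on the tool from outside, world axes, zero at the start; "ft_torque": the same for the moment, N m; "width": opening from 0.0 (shut) to 1.0 (fully open).
Only numpy, scipy, OpenCV 4.12 (cv2) and the standard library are available. Lean on these libraries where they do the work, as an engineer would, in place of code of your own. Each camera call takes 0.05 s, during which the arm holds its last target.

TASK

Set up the next outline photograph and show the trainee what goes where: press the light box's button fully in and let it come out again, then point at the turret shell (the long, pointed one) in the sorting tray, and then point at the middle of the light box's round window. Each time hold the fingertips steady one or two finger-breadths above the thing for a good two seconds, and finish still pointing at the window. Do not touch the specimens, the tray, the window or any of the loose things standing about, and pick nothing up.

Things in the scene. Friction and masses are not known exactly. Their poses are not given: they have to be found in the camera images.
- lightbox: slim white light box standing on the bench, 210 (its x) x 190 (its y) x 30 mm high, fixed; origin at the centre of its underside, z up, its x axis runs from its front edge (nearest the robot) to the back. Its flat top is 30 mm above the bench and carries a round milky window and, at the front left corner, a round black push button
- window_mid (a point): centre of the upper face of the light box's round milky-white window (110 mm across), 31.5 mm above the bench
- window: the round milky-white window disc of the light box; same place, 2 mm below window_mid. It must not be touched
- lamp_button_top (a point): centre of the top of the light box's push button, which moves with it: black, 22 mm across, in a grey collar 38 mm across; its top stands 42 mm above the bench when out, 9 mm above the collar; pressed straight down
- lamp_button (a joint): travel of the push button in m: 0 is out, 0.005 fully in; a spring pushes it out (1.2 N at the start of its travel, 4 N fully in) and it comes back out by itself when let go
- tray: black plastic sorting tray, 168 (its x) x 248 (its y) x 26 mm high, fixed, open at the top, 4 mm walls and floor, divided into six square compartments (2 along its x, 3 along its y, 82 mm apart), one specimen in each; origin at the centre of its underside, z up
- turret_shell: the turret shell: long slender spiral shell tapering to a point, cream, 66 mm long, 20 mm across at the thick end, lying on its side in one of the compartments of the tray; origin under the middle of its length, its x axis points to the thin tip, z up. Its highest part, at the thick end, is 25 mm above the bench, level with the rim of the tray
- shell_mid (a point): the upper side of the turret shell half way along its length, 16 mm above the bench
- ammonite: flat coiled fossil, grey stone, about 46 mm across and 13 mm thick, lying flat, in another compartment of the tray, floor 4 mm above the bench; origin at the centre of its underside
- urchin: sea urchin test: chalk-white flattened dome with rows of small knobs, 44 mm across, 24 mm high, in another compartment of the tray, floor 4 mm above the bench; origin at the centre of its underside
- scallop: ribbed fan-shaped shell, about 45 mm across, 12 mm high, lying flat, in another compartment of the tray, floor 4 mm above the bench; origin at the centre of its underside
- top_shell: short broad cone-shaped shell standing on its base, 38 mm across, 30 mm high, in another compartment of the tray, floor 4 mm above the bench; origin at the centre of its underside
- quartz: chunk of grey rock 40 x 34 mm with clear six-sided points, 25 mm high, in another compartment of the tray, floor 4 mm above the bench; origin at the centre of its underside
- forceps: steel forceps lying on the bench, 122 mm long, 18 mm wide, 10 mm high; origin under the middle; loose, not part of the job
- lidded_tub: round white plastic tub with lid, 51 mm across, 34 mm high; origin at the centre of its underside; loose, not part of the job
- loupe: folding hand lens lying open, 75 x 30 mm, 16 mm high; origin near its pivot; loose, not part of the job
- brush: slender artist's brush lying on the bench, 170 mm long, 8 mm thick; origin under its middle; loose, not part of the job
- petri_dish: clear round dish with its lid on, 93 mm across, 16 mm high; origin at the centre of its underside; loose, not part of the job
- jar_a: glass jar with metal lid, 66 mm across, 85 mm high, standing; origin at the centre of its underside; loose, not part of the job
- jar_b: smaller glass jar with white lid, 56 mm across, 70 mm high, standing; origin at the centre of its underside; loose, not part of the job
Mind the look-alikes: they are no part of the job. Leave any green or yellow look-alike of the turret_shell alone.

How it is judged:
By the outcome, as a careful person would: the job done as asked, in the order asked, and still so for the second after the job is handed in, with the robot touching nothing.
It also fails if it takes over 54 s, if anything falls off the work surface, if the arm or the gripper's body presses on something with over 40 N, if the wrist force passes 120 N, or if a joint passes its speed limit or range.

## Working session

There is one attempt and no reset: what is moved stays moved. The work goes in short steps, Python scripts to look and compute and a tool call to move; the robot and the scene stay as the last step left them, time stands still between calls to the robot, and variables do not carry over. Pictures are saved under pics/ and viewed, and the job is handed in when it is done.

Besides the shell and the picture viewer there is one more tool, called after ">>>" as name(argument=value, ...) on one line, values as JSON. jog_arm: Moves the arm, as the interface text tells. Its arguments: {"type":"object","properties":{"targets":{"type":"array"},"jaw":{"type":"number"}},"required":["targets"]}

```bash
mkdir -p pics
cat > h.py <<'E'
import numpy as np,cv2
from cell import env,cams
def ray(cam,px,z):
    p=cams.camera_params(cam);f=192/np.tan(np.radians(p["vfov"]/2))
    T=np.array(p["camera_from_world"]);R=T[:3,:3];t=T[:3,3]
    d=R.T@np.array([(px[0]-p["cx"])/f,(px[1]-p["cy"])/f,1]);c=-R.T@t
    return c+d*(z-c[2])/d[2]
def proj(cam,P):
    p=cams.camera_params(cam);f=192/np.tan(np.radians(p["vfov"]/2))
    T=np.array(p["camera_from_world"]);q=T[:3,:3]@np.array(P)+T[:3,3]
    return q[:2]/q[2]*f+[p["cx"],p["cy"]]
E
python3 - <<'E'
from h import *
for c in("top","side"):
    im=cams.snapshot(c);cv2.imwrite(f"pics/{c}0.png",im)
    p=cams.camera_params(c);print(c,p.keys(),p["vfov"],p["cx"],p["cy"])
    for n,z in(("lamp_button_top",.042),("window_mid",.0315),("shell_mid",.016),("turret_shell",.004),("tray",0),("lightbox",0)):
        for d in cams.landmark_of(n,c)[:3]:print(n,d["p"],np.round(d["position"],1),np.round(ray(c,d["position"],z),4))
print(env.get_obs())
E
```

```text
top dict_keys(['vfov', 'cx', 'cy', 'camera_from_world']) 51.500617560053456 253.10295341476282 196.24543165267295
lamp_button_top 0.5 [107.7 221.5] [0.4919 0.255  0.042 ]
lamp_button_top 0.33 [339.7 179.9] [ 0.5975 -0.2911  0.042 ]
lamp_button_top 0.31 [336.4 218.3] [ 0.5055 -0.2824  0.042 ]
window_mid 0.88 [128.4 175.8] [0.6017 0.2142 0.0315]
shell_mid 0.56 [335.1 180. ] [ 0.6006 -0.2861  0.016 ]
shell_mid 0.56 [393.9 212.6] [ 0.522  -0.4305  0.016 ]
shell_mid 0.48 [347.2 122.8] [ 0.7449 -0.3177  0.016 ]
turret_shell 0.69 [336.  185.7] [ 0.5879 -0.2911  0.004 ]
turret_shell 0.64 [393.1 216.3] [ 0.5135 -0.4329  0.004 ]
turret_shell 0.52 [269.2 209.5] [ 0.5267 -0.1251  0.004 ]
tray 0.88 [307.1 194.3] [ 0.5659 -0.2195  0.    ]
tray 0.47 [127.3 175.7] [0.6063 0.226  0.    ]
lightbox 0.67 [132.5 184. ] [0.5858 0.2124 0.    ]
lightbox 0.49 [270.8 175.6] [ 0.6116 -0.1288  0.    ]
side dict_keys(['vfov', 'cx', 'cy', 'camera_from_world']) 50.29263642266847 248.64740579899654 187.83774040608583
lamp_button_top 0.56 [200.3 281.5] [0.4963 0.258  0.042 ]
window_mid 0.67 [174.6 255.1] [0.5998 0.2
[... 702 characters left out ...]
1.30251479e+00, -9.55137034e-02]), 'qvel': array([-3.27177045e-04, -3.05054589e-04,  5.83319947e-05, -2.24948929e-04,
       -1.21034617e-04, -1.28506367e-05]), 'joint_torque': array([-5.96349273e-04, -8.78526306e+01, -3.82206666e+01,  7.02965073e-02,
        4.38213267e-02, -7.08066139e-06]), 'ee_pos': array([ 0.19293103, -0.59445954,  0.22793335]), 'eef_rot': array([[ 9.51153917e-01,  3.08717065e-01, -1.77264275e-05],
       [ 3.08717065e-01, -9.51153917e-01, -3.60718479e-07],
       [-1.69719209e-05, -5.12935188e-06, -1.00000000e+00]]), 'contact_force': array([-0.06638127,  0.03574505, -0.76320749]), 'ft_torque': array([-0.05388145,  0.03158869, -0.00037492]), 'width': 1.0022897577769523}
```

Run:
```python
import cv2
a=cv2.imread("pics/top0.png");b=cv2.imread("pics/side0.png")
cv2.imwrite("pics/top0c.png",cv2.resize(a,(780,585),interpolation=cv2.INTER_CUBIC))
cv2.imwrite("pics/side0c.png",cv2.resize(b,(780,585),interpolation=cv2.INTER_CUBIC))
c=a[120:270,240:420];cv2.imwrite("pics/trayc.png",cv2.resize(c,None,fx=4,fy=4,interpolation=cv2.INTER_CUBIC))
```

```text
(no output)
```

View pics/top0c.png

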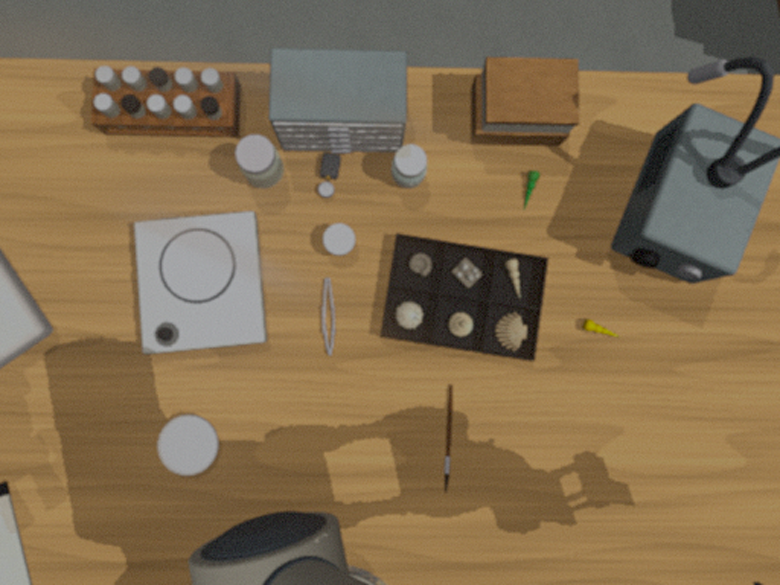

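View pics/side0c.png

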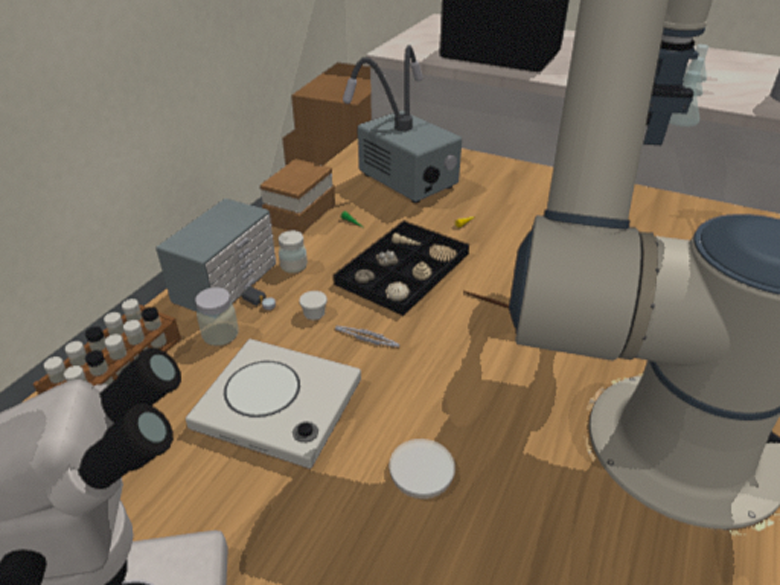

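View pics/trayc.png

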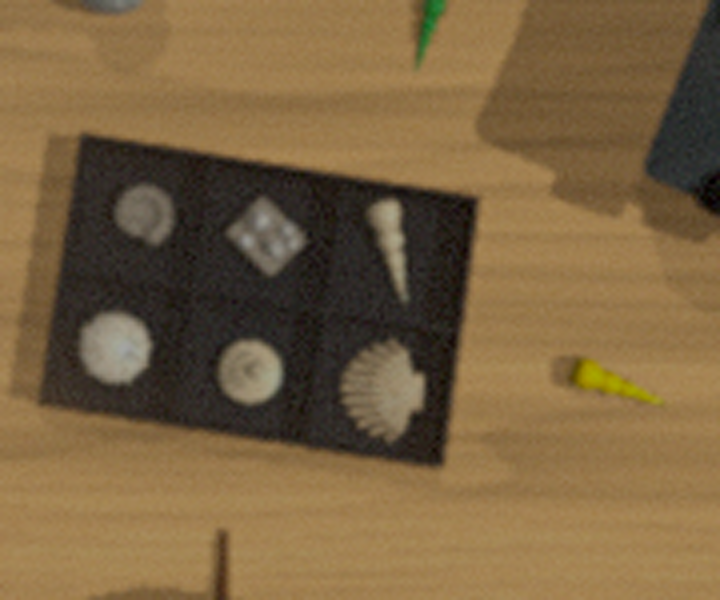

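The tray crop shows three candidates for the turret shell:
- a cream one inside the tray at about (338,182)
- a green one on the bench at (348,123)
- a yellow one on the bench at (394,214)

The cream one is the target: it is long and pointed, the right colour, and lies in a compartment. In the crop its thick end is at (336,170) and its tip at (342,195). The button is at about (109,219) and the window at about (130,174). Next I'll refine these in both views.

Run:
```python
from h import *
a=cv2.imread("pics/top0.png");b=cv2.imread("pics/side0.png")
g=lambda i,x0,x1,y0,y1,k:cv2.resize(i[y0:y1,x0:x1],None,fx=k,fy=k,interpolation=cv2.INTER_CUBIC)
w=g(a,80,180,135,235,6);cv2.imwrite("pics/lb_top.png",w)
cv2.imwrite("pics/lb_side.png",g(b,120,240,220,310,6))
cv2.imwrite("pics/tr_side.png",g(b,215,315,140,210,8))
# button dark blob
def blob(im,x0,x1,y0,y1,f,):
    s=im[y0:y1,x0:x1].astype(int);m=f(s).astype(np.uint8)
    n,l,st,c=cv2.connectedComponentsWithStats(m);i=1+np.argmax(st[1:,4]);return c[i]+[x0,y0],st[i],(l==i)
c,s,_=blob(a,95,125,205,235,lambda s:s.sum(2)<230);print("btn top",c,s,ray("top",c,.042))
c,s,_=blob(b,185,215,270,295,lambda s:s.sum(2)<150);print("btn side",c,s,ray("side",c,.042))
c,s,m=blob(a,325,350,165,200,lambda s:s.sum(2)>270);print("shell top",c,s)
ys,xs=np.nonzero(m);r=cv2.minAreaRect(np.c_[xs+325,ys+165].astype(np.float32));print(r,[np.round(ray("top",q,.012),4) for q in cv2.boxPoints(r)])
for n,z in(("tray",.026),("lightbox",.03),("window",.0315),("turret_shell",.012)):
  for cam in("top","side"):
    for d in cams.silhouettes(n,cam)[:1]:
        ys,xs=np.nonzero(d["region"]);r=cv2.minAreaRect(np.c_[xs,ys].astype(np.float32))
        print(n,cam,d["p"],np.round(r[0],1),np.round(r[1],1),r[2],np.round(ray(cam,r[0],z),4), "mean",np.round(ray(cam,(xs.mean(),ys.mean()),z),4))
```

```text
btn top [107.82926829 218.96341463] [ 8 10 11  9 82] [0.49786729 0.25492885 0.042     ]
btn side [199.91304348 281.98550725] [11  8  9  9 69] [0.49631745 0.25951081 0.042     ]
shell top [337.43396226 179.09433962] [  8   5   9  25 106]
((337.3699645996094, 182.0900115966797), (24.607318878173828, 6.363961219787598), 81.8698959350586) [array([ 0.6251, -0.2808,  0.012 ]), array([ 0.6276, -0.2965,  0.012 ]), array([ 0.567 , -0.3045,  0.012 ]), array([ 0.5646, -0.2889,  0.012 ])]
tray top 0.78 [305.3 194.9] [102.6  69.2] 9.039483070373535 [ 0.5618 -0.2109  0.026 ] mean [ 0.563  -0.2105  0.026 ]
tray side 0.76 [263. 173.] [51.4 81.3] 45.881404876708984 [ 0.5608 -0.193   0.026 ] mean [ 0.5581 -0.1862  0.026 ]
lightbox top 0.81 [131.1 185.2] [87.1 82.2] 84.64418029785156 [0.5795 0.2073 0.03  ] mean [0.5793 0.2066 0.03  ]
lightbox side 0.85 [179.  261.2] [99.3 71.8] 18.434947967529297 [0.5803 0.2218 0.03  ] mean [0.5725 0.2254 0.03  ]
window top 0.62 [130.2 173.9] [43.8 44.3] 63.43495178222656 [0.6063 0.2101 0.0315] mean [0.6066 0.2108 0.0315]
window side 0.66 [171.5 254. ] [34. 45.] 90.0 [0.6085 0.2122 0.0315] mean [0.6078 0.2133 0.0315]
turret_shell top 0.73 [305.3 195.3] [103.2  70.2] 9.462322235107422 [ 0.5622 -0.2131  0.012 ] mean [ 0.5645 -0.2128  0.012 ]
turret_shell side 0.58 [264.5 156.7] [13.6  4.6] 9.462322235107422 [ 0.6051 -0.2956  0.012 ] mean [ 0.608  -0.2934  0.012 ]
```

View pics/lb_top.png

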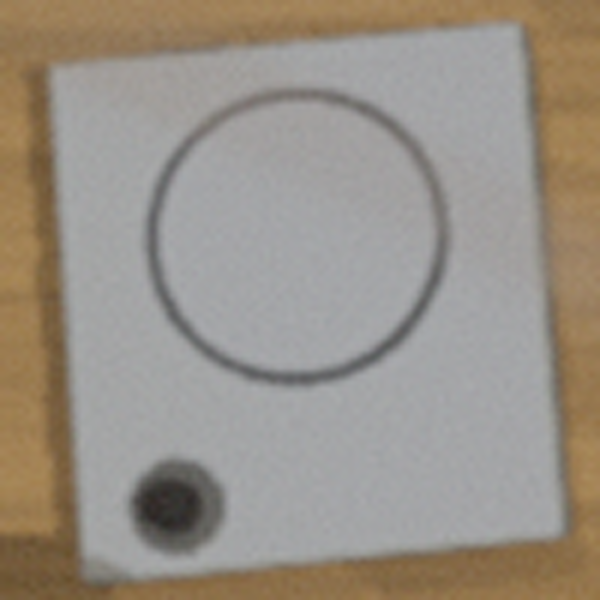

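View pics/lb_side.png

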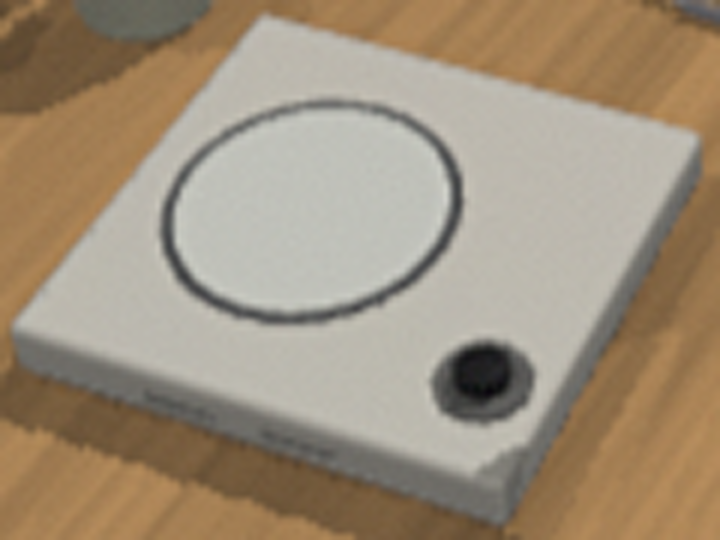

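View pics/tr_side.png

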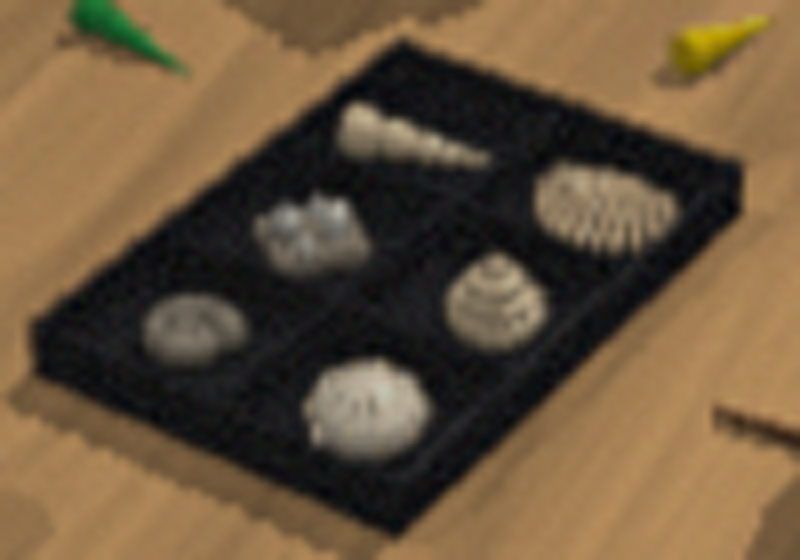

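Run:
```python
from h import *
T={c:np.array(cams.camera_params(c)["camera_from_world"]) for c in("top","side")}
for c in T:print(c,np.round(-T[c][:3,:3].T@T[c][:3,3],3))
P=lambda n,c,px,z:print(n,c,np.round(ray(c,px,z),4))
P("win","top",(129.5-.4,174.3-.4),.0315);P("win","side",(172-.4,255.3-.4),.0315)
P("btn","top",(80+170/6-.4,135+502/6-.4),.042);P("btn","side",(120+483/6-.4,220+367/6-.4),.042)
P("thick","top",(336.2,169.5),.014);P("tip","top",(342,195.5),.008)
P("thick","side",(215+337/8,140+128/8),.014);P("tip","side",(215+491/8,140+159/8),.008)
for z in(.1,.2,.3):
  q=ray("side",(110,283),z);print("eyepiece",z,np.round(q,3),proj("top",q)); q=ray("side",(115,245),z);print("eyepiece2",z,np.round(q,3),proj("top",q))
for n,c in (("jar_a","top"),("jar_b","top")):
  for d in cams.landmark_of(n,c)[:2]:print(n,d["p"],ray(c,d["position"],0))
```

```text
top [ 0.47  -0.06   0.982]
side [0.127 0.727 0.755]
win top [0.6063 0.2127 0.0315]
win side [0.6066 0.2145 0.0315]
btn top [0.4995 0.2548 0.042 ]
btn side [0.4978 0.2565 0.042 ]
thick top [ 0.627  -0.2896  0.014 ]
tip top [ 0.5633 -0.3049  0.008 ]
thick side [ 0.6273 -0.286   0.014 ]
tip side [ 0.5648 -0.3019  0.008 ]
eyepiece 0.1 [0.627 0.382 0.1  ] [ 43.46221593 159.11595634]
eyepiece2 0.1 [0.691 0.296 0.1  ] [ 84.3524607  131.20136647]
eyepiece 0.2 [0.55  0.435 0.2  ] [-11.87816815 188.12820893]
eyepiece2 0.2 [0.605 0.362 0.2  ] [ 28.09532601 160.91609681]
eyepiece 0.3 [0.474 0.487 0.3  ] [-85.15676822 226.54458949]
eyepiece2 0.3 [0.519 0.427 0.3  ] [-46.45137137 200.29128045]
jar_a 0.76 [0.77236611 0.11615179 0.        ]
jar_a 0.62 [ 0.7633881  -0.12274467  0.        ]
jar_b 0.76 [0.77236611 0.11615179 0.        ]
jar_b 0.62 [ 0.7633881  -0.12274467  0.        ]
```

>>> jog_arm(targets=[{"travel":[20,45,0],"turn":0.14},{"travel":[45,85,0],"turn":0.28},{"travel":[70,125,0],"turn":0.42},{"travel":[95,165,0],"turn":0.56},{"travel":[115,205,0],"turn":0.7}], jaw=1)

```text
t: 1.7
ee_pos: [0.3088, -0.3879, 0.2281]
eef_rot: [[0.524, 0.852, 0.0], [0.852, -0.524, -0.0], [-0.0, 0.001, -1.0]]
contact_force: [0.9, 0.2, 0.5]
width: 0.593
```

>>> jog_arm(targets=[{"travel":[25,40,0],"turn":0.1},{"travel":[45,85,0],"turn":0.2},{"travel":[65,130,0],"turn":0.3},{"travel":[80,175,0],"turn":0.4},{"travel":[95,220,0],"turn":0.5}])

```text
t: 2.2
ee_pos: [0.4033, -0.1677, 0.2281]
eef_rot: [[0.053, 0.999, 0.001], [0.999, -0.053, -0.0], [-0.0, 0.001, -1.0]]
contact_force: [0.7, 0.4, -0.1]
width: 0.156
```

>>> jog_arm(targets=[{"travel":[20,45,0],"turn":0.12},{"travel":[40,90,0],"turn":0.25},{"travel":[60,135,0],"turn":0.37},{"travel":[75,180,0],"turn":0.5},{"travel":[85,225,0],"turn":0.6}])

```text
t: 2.7
ee_pos: [0.4888, 0.0576, 0.2281]
eef_rot: [[-0.521, 0.853, 0.001], [0.853, 0.521, -0.0], [-0.0, 0.001, -1.0]]
contact_force: [1.2, -0.7, -0.3]
width: 0.004
```

>>> jog_arm(targets=[{"travel":[3,45,0],"turn":0},{"travel":[5,90,0],"turn":0},{"travel":[7,135,0],"turn":0},{"travel":[9,180,0],"turn":0},{"travel":[9,198,-25],"turn":0}])

```text
t: 3.2
ee_pos: [0.4985, 0.2578, 0.2051]
eef_rot: [[-0.519, 0.855, 0.006], [0.855, 0.519, 0.003], [-0.0, 0.006, -1.0]]
contact_force: [1.6, -0.6, -1.1]
width: 0.006
```

>>> jog_arm(targets=[{"travel":[0,0,-40],"turn":0},{"travel":[0,0,-80],"turn":0},{"travel":[0,0,-115],"turn":0},{"travel":[0,0,-115],"turn":0},{"travel":[0,0,-115],"turn":0}])

```text
t: 3.7
ee_pos: [0.4971, 0.2536, 0.0885]
eef_rot: [[-0.517, 0.856, -0.001], [0.856, 0.517, -0.0], [0.0, -0.001, -1.0]]
contact_force: [0.9, 0.8, 0.8]
width: 0.006
```

Run:
```python
from h import *
o=env.get_obs();print(o["t"],o["ee_pos"],o["contact_force"])
tip=o["ee_pos"]+[0,0,-.014]
a=cams.snapshot("top");b=cams.snapshot("side")
print(proj("top",tip),proj("side",tip))
w=np.hstack([cv2.resize(a[135:245,60:180],(400,367),interpolation=2),cv2.resize(b[200:310,120:240],(400,367),interpolation=2)])
cv2.imwrite("pics/btn1.png",w)
```

```text
3.7 [0.49706697 0.253562   0.08847967] [0.9373061  0.8012286  0.75494017]
[103.58010643 218.84940478] [199.89662743 270.13746659]
```

View pics/btn1.png

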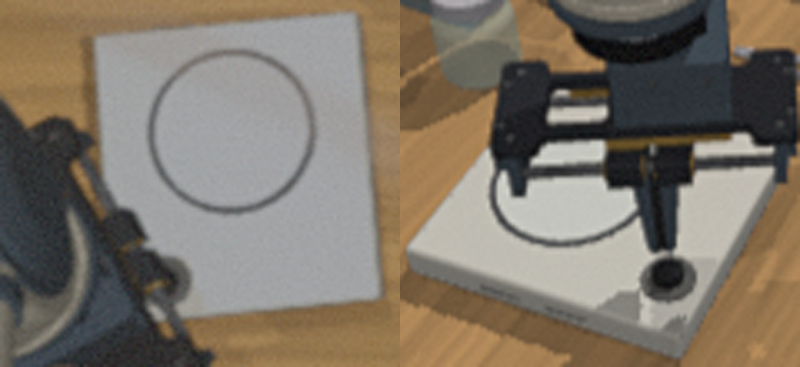

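The right half shows the closed fingertips just above the black button: tips at about (199,275) and button at about (200,282) in side-camera pixels. Now I'll press.

>>> jog_arm(targets=[{"travel":[1,1,-15],"turn":0},{"travel":[1,2,-26],"turn":0},{"travel":[1,2,-30],"turn":0},{"travel":[1,2,-31],"turn":0},{"travel":[1,2,-31],"turn":0}])

```text
t: 4.3
ee_pos: [0.4981, 0.2556, 0.0573]
eef_rot: [[-0.517, 0.856, 0.0], [0.856, 0.517, 0.0], [-0.0, 0.0, -1.0]]
contact_force: [-0.7, 0.3, -0.1]
width: 0.004
```

>>> jog_arm(targets=[{"travel":[0,0,-1],"turn":0},{"travel":[0,0,-2],"turn":0},{"travel":[0,0,-3],"turn":0},{"travel":[0,0,-3.5],"turn":0},{"travel":[0,0,-3.5],"turn":0}])

```text
t: 4.8
ee_pos: [0.4982, 0.2556, 0.0535]
eef_rot: [[-0.517, 0.856, 0.001], [0.856, 0.517, 0.0], [-0.0, 0.001, -1.0]]
contact_force: [1.2, 0.7, 2.7]
width: 0.008
```

Contact at about 2.7 N. I'll go down to the stop.

>>> jog_arm(targets=[{"travel":[0,0,-1],"turn":0},{"travel":[0,0,-2],"turn":0},{"travel":[0,0,-2.5],"turn":0},{"travel":[0,0,-2.5],"turn":0},{"travel":[0,0,-2.5],"turn":0}])

```text
t: 5.3
ee_pos: [0.4982, 0.2556, 0.0512]
eef_rot: [[-0.517, 0.856, 0.001], [0.856, 0.517, 0.0], [-0.0, 0.001, -1.0]]
contact_force: [1.4, 0.2, 8.0]
width: 0.007
```

>>> jog_arm(targets=[{"travel":[0,0,-0.5],"turn":0},{"travel":[0,0,-1],"turn":0},{"travel":[0,0,-1],"turn":0}])

```text
t: 5.6
ee_pos: [0.4982, 0.2556, 0.0509]
eef_rot: [[-0.517, 0.856, 0.001], [0.856, 0.517, 0.0], [-0.0, 0.001, -1.0]]
contact_force: [-3.0, -0.9, 23.3]
width: 0.005
```

The force jumped past the spring's 4 N, to 23 N with no further travel, so the button is fully in. Releasing it now.

>>> jog_arm(targets=[{"travel":[0,0,4],"turn":0},{"travel":[0,0,15],"turn":0},{"travel":[0,0,50],"turn":0},{"travel":[0,0,90],"turn":0},{"travel":[0,0,120],"turn":0}])

```text
t: 6.1
ee_pos: [0.4977, 0.2555, 0.1723]
eef_rot: [[-0.517, 0.856, 0.0], [0.856, 0.517, 0.0], [-0.0, 0.0, -1.0]]
contact_force: [0.7, 0.2, 0.0]
width: 0.003
```

>>> jog_arm(targets=[{"travel":[15,-45,0],"turn":-0.08},{"travel":[30,-90,0],"turn":-0.16},{"travel":[45,-135,0],"turn":-0.24},{"travel":[60,-180,0],"turn":-0.32},{"travel":[70,-225,0],"turn":-0.4}])

```text
t: 6.6
ee_pos: [0.5681, 0.0286, 0.1703]
eef_rot: [[-0.139, 0.99, -0.0], [0.99, 0.139, 0.0], [0.0, -0.0, -1.0]]
contact_force: [0.8, 0.5, 0.0]
width: 0.003
```

Run:
```python
from h import *
a=cams.snapshot("top");b=cams.snapshot("side")
print(env.get_obs()["ee_pos"],env.get_obs()["contact_force"])
w=np.hstack([cv2.resize(a[135:245,60:180],(400,367),interpolation=2),cv2.resize(b[200:310,120:240],(400,367),interpolation=2)])
cv2.imwrite("pics/btn2.png",w)
```

```text
[0.56874758 0.02568997 0.17017778] [-0.37059075  0.68902999  0.6961021 ]
```

View pics/btn2.png

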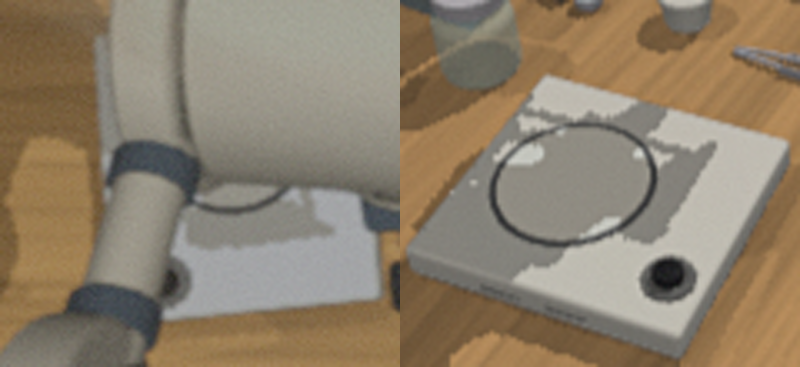

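The side view shows the button back out at about (200,282), with nothing disturbed. Moving on to the shell.

>>> jog_arm(targets=[{"travel":[5,-45,0],"turn":-0.1},{"travel":[10,-90,0],"turn":-0.2},{"travel":[14,-135,0],"turn":-0.3},{"travel":[18,-180,0],"turn":-0.4},{"travel":[20,-225,0],"turn":-0.5}])

```text
t: 7.2
ee_pos: [0.5876, -0.1957, 0.1702]
eef_rot: [[0.353, 0.936, -0.001], [0.936, -0.353, 0.0], [0.0, -0.001, -1.0]]
contact_force: [0.7, 0.4, -0.6]
width: 0.008
```

>>> jog_arm(targets=[{"travel":[4,-45,0],"turn":-0.05},{"travel":[8,-90,0],"turn":-0.1},{"travel":[8,-96,-20],"turn":-0.1},{"travel":[8,-96,-40],"turn":-0.1},{"travel":[8,-96,-40],"turn":-0.1}])

```text
t: 7.7
ee_pos: [0.5942, -0.2895, 0.1275]
eef_rot: [[0.441, 0.897, -0.005], [0.897, -0.441, 0.003], [0.001, -0.005, -1.0]]
contact_force: [-1.1, -0.0, -0.1]
width: 0.005
```

Run:
```python
from h import *
a=cams.snapshot("top");b=cams.snapshot("side")
o=env.get_obs();print(o["ee_pos"],o["contact_force"]);tip=o["ee_pos"]-[0,0,.014];print(proj("top",tip),proj("side",tip))
w=np.hstack([cv2.resize(a[130:240,270:390],(400,367),interpolation=2),cv2.resize(b[110:220,210:330],(400,367),interpolation=2)])
cv2.imwrite("pics/sh1.png",w)
```

```text
[ 0.59578137 -0.2898092   0.13027074] [0.9031719  1.00475795 0.99879867]
[347.29795624 176.25529888] [266.84734826 130.38301944]
```

View pics/sh1.png

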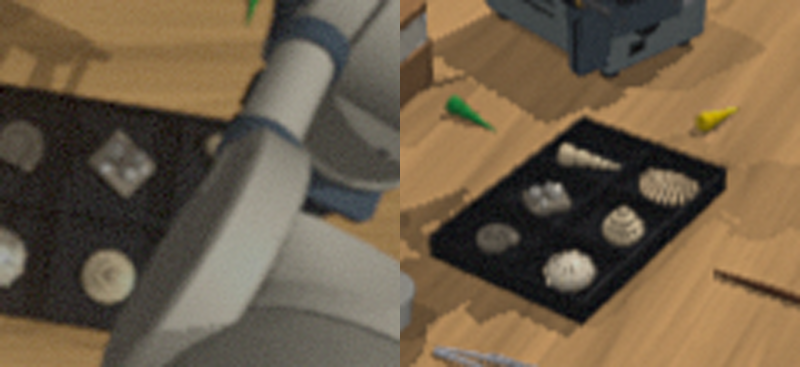

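Run:
```python
from h import *
b=cams.snapshot("side");cv2.imwrite("pics/s2.png",b)
```

```text
(no output)
```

View pics/s2.png

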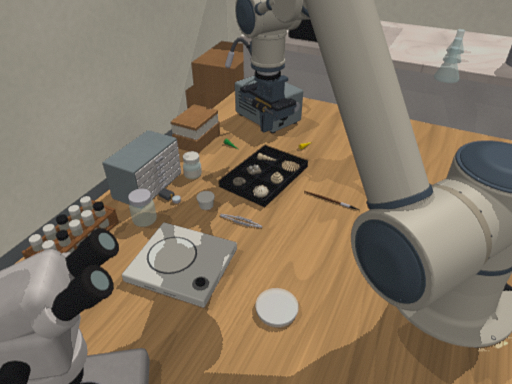

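The gripper hangs above the tray's far-right compartment, in front of the lamp box but clear of it, with its tips at about (267,130). The shell at (266,157) is directly below.

>>> jog_arm(targets=[{"travel":[0,-3,-20],"turn":0},{"travel":[0,-5,-40],"turn":0},{"travel":[0,-5,-60],"turn":0},{"travel":[0,-5,-72],"turn":0},{"travel":[0,-5,-72],"turn":0}])

```text
t: 8.35
ee_pos: [0.5956, -0.2948, 0.0573]
eef_rot: [[0.441, 0.898, -0.001], [0.898, -0.441, 0.001], [0.0, -0.002, -1.0]]
contact_force: [-0.7, 0.1, -0.0]
width: 0.003
```

Run:
```python
from h import *
b=cams.snapshot("side")
o=env.get_obs();print(o["t"],o["ee_pos"],o["contact_force"])
cv2.imwrite("pics/sh2.png",cv2.resize(b[90:210,200:320],(600,600),interpolation=2))
```

```text
8.4 [ 0.59610014 -0.29522333  0.05833539] [-0.14337719 -1.01015516  0.04159574]
```

View pics/sh2.png

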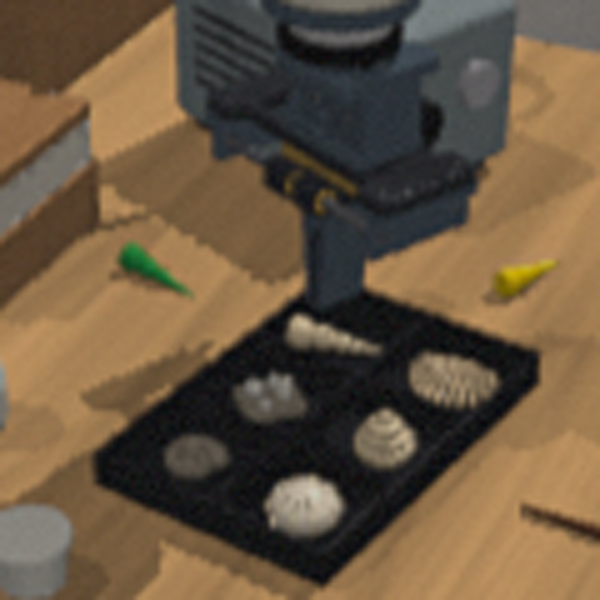

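The tips hover about 28 mm above the middle of the shell, at crop (335,300), with the cream shell below at (335,335). I'll hold for 3 s.

>>> jog_arm(targets=[{"travel":[0,0,0],"turn":0},{"travel":[0,0,0],"turn":0},{"travel":[0,0,0],"turn":0},{"travel":[0,0,0],"turn":0},{"travel":[0,0,0],"turn":0}])

```text
t: 8.9
ee_pos: [0.596, -0.2955, 0.0581]
eef_rot: [[0.441, 0.897, 0.0], [0.897, -0.441, -0.0], [-0.0, 0.0, -1.0]]
contact_force: [0.0, 0.1, 0.2]
width: 0.007
```

>>> jog_arm(targets=[{"travel":[0,0,0],"turn":0},{"travel":[0,0,0],"turn":0},{"travel":[0,0,0],"turn":0},{"travel":[0,0,0],"turn":0},{"travel":[0,0,0],"turn":0}])

```text
t: 9.4
ee_pos: [0.5959, -0.2955, 0.0579]
eef_rot: [[0.441, 0.897, -0.0], [0.897, -0.441, 0.0], [0.0, -0.0, -1.0]]
contact_force: [-0.0, -0.4, -0.0]
width: -0.002
```

>>> jog_arm(targets=[{"travel":[0,0,0],"turn":0},{"travel":[0,0,0],"turn":0},{"travel":[0,0,0],"turn":0},{"travel":[0,0,0],"turn":0},{"travel":[0,0,0],"turn":0}])

```text
t: 9.9
ee_pos: [0.5959, -0.2954, 0.0579]
eef_rot: [[0.441, 0.897, -0.0], [0.897, -0.441, 0.0], [0.0, -0.0, -1.0]]
contact_force: [0.3, 0.3, -0.8]
width: 0.004
```

>>> jog_arm(targets=[{"travel":[0,0,0],"turn":0},{"travel":[0,0,0],"turn":0},{"travel":[0,0,0],"turn":0},{"travel":[0,0,0],"turn":0},{"travel":[0,0,0],"turn":0}])

```text
t: 10.4
ee_pos: [0.5959, -0.2955, 0.0579]
eef_rot: [[0.441, 0.897, -0.0], [0.897, -0.441, 0.0], [0.0, -0.0, -1.0]]
contact_force: [0.3, -0.2, 0.3]
width: 0.006
```

>>> jog_arm(targets=[{"travel":[0,0,0],"turn":0},{"travel":[0,0,0],"turn":0},{"travel":[0,0,0],"turn":0},{"travel":[0,0,0],"turn":0},{"travel":[0,0,0],"turn":0}])

```text
t: 10.9
ee_pos: [0.5959, -0.2955, 0.0579]
eef_rot: [[0.441, 0.897, -0.0], [0.897, -0.441, -0.0], [-0.0, -0.0, -1.0]]
contact_force: [0.1, -0.4, 0.6]
width: 0.005
```

>>> jog_arm(targets=[{"travel":[0,0,0],"turn":0},{"travel":[0,0,0],"turn":0},{"travel":[0,0,0],"turn":0},{"travel":[0,0,0],"turn":0},{"travel":[0,0,0],"turn":0}])

```text
t: 11.4
ee_pos: [0.5959, -0.2955, 0.0579]
eef_rot: [[0.441, 0.897, 0.0], [0.897, -0.441, 0.0], [0.0, 0.0, -1.0]]
contact_force: [0.1, -0.5, 0.5]
width: 0.005
```

>>> jog_arm(targets=[{"travel":[0,0,30],"turn":0},{"travel":[0,0,70],"turn":0},{"travel":[0,0,110],"turn":0},{"travel":[0,30,120],"turn":0.05},{"travel":[-5,75,120],"turn":0.1}])

```text
t: 11.9
ee_pos: [0.5924, -0.222, 0.1804]
eef_rot: [[0.35, 0.937, 0.005], [0.937, -0.35, -0.003], [-0.001, 0.005, -1.0]]
contact_force: [1.3, 1.4, -0.8]
width: 0.003
```

>>> jog_arm(targets=[{"travel":[0,45,0],"turn":0.1},{"travel":[0,90,0],"turn":0.2},{"travel":[0,135,0],"turn":0.3},{"travel":[0,180,0],"turn":0.4},{"travel":[0,225,0],"turn":0.5}])

```text
t: 12.4
ee_pos: [0.5907, 0.0063, 0.1781]
eef_rot: [[-0.146, 0.989, 0.0], [0.989, 0.146, -0.0], [-0.0, 0.0, -1.0]]
contact_force: [0.8, -0.0, -0.1]
width: 0.001
```

>>> jog_arm(targets=[{"travel":[5,45,0],"turn":0.06},{"travel":[10,90,0],"turn":0.12},{"travel":[15,135,0],"turn":0.18},{"travel":[15,180,0],"turn":0.2},{"travel":[15,209,0],"turn":0.2}])

```text
t: 12.9
ee_pos: [0.6056, 0.2165, 0.1779]
eef_rot: [[-0.339, 0.941, 0.0], [0.941, 0.339, 0.0], [0.0, 0.0, -1.0]]
contact_force: [-0.2, -0.7, 0.6]
width: 0.006
```

>>> jog_arm(targets=[{"travel":[0,0,-30],"turn":0},{"travel":[0,0,-60],"turn":0},{"travel":[0,0,-85],"turn":0},{"travel":[0,0,-100],"turn":0},{"travel":[0,0,-100],"turn":0}])

```text
t: 13.4
ee_pos: [0.6049, 0.2132, 0.0762]
eef_rot: [[-0.336, 0.942, -0.003], [0.942, 0.336, -0.001], [0.0, -0.003, -1.0]]
contact_force: [-0.4, 0.3, 1.0]
width: 0.005
```

Run:
```python
from h import *
b=cams.snapshot("side")
o=env.get_obs();print(o["t"],o["ee_pos"],o["contact_force"])
cv2.imwrite("pics/w1.png",cv2.resize(b[180:320,100:260],(800,700)[:1]+(600,),interpolation=2))
```

```text
13.45 [0.605751   0.21337284 0.07768356] [ 0.34407746 -0.20713876  0.92258366]
```

View pics/w1.png

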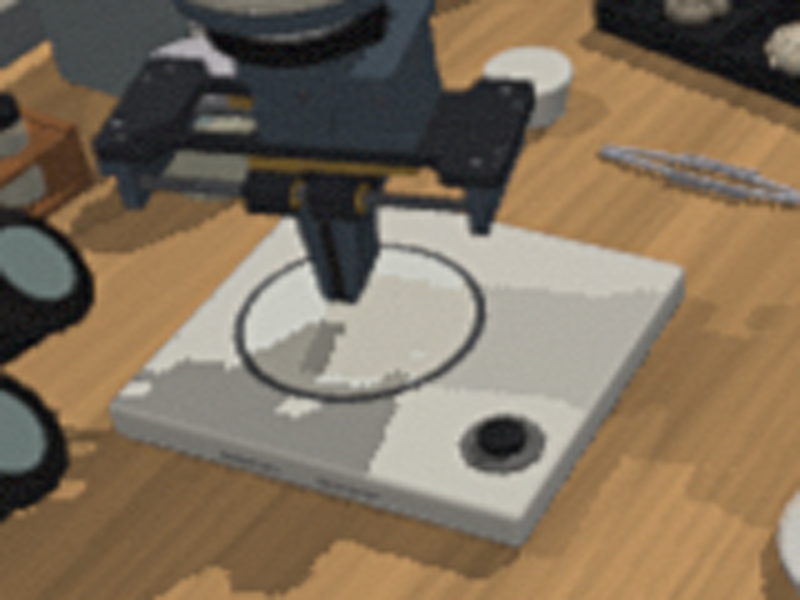

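The tips are over the middle of the window, at crop (345,297) with the ring centred at (360,322), about 32 mm up. I'll trim 5 mm down and hold.

>>> jog_arm(targets=[{"travel":[0.5,0,-5],"turn":0},{"travel":[0.5,0,-5],"turn":0},{"travel":[0.5,0,-5],"turn":0},{"travel":[0.5,0,-5],"turn":0},{"travel":[0.5,0,-5],"turn":0}])

```text
t: 13.95
ee_pos: [0.6066, 0.2136, 0.0733]
eef_rot: [[-0.336, 0.942, 0.001], [0.942, 0.336, 0.0], [-0.0, 0.001, -1.0]]
contact_force: [0.1, -0.5, -0.2]
width: 0.005
```

>>> jog_arm(targets=[{"travel":[0,0,0],"turn":0},{"travel":[0,0,0],"turn":0},{"travel":[0,0,0],"turn":0},{"travel":[0,0,0],"turn":0},{"travel":[0,0,0],"turn":0}])

```text
t: 14.45
ee_pos: [0.6064, 0.2136, 0.0729]
eef_rot: [[-0.336, 0.942, -0.0], [0.942, 0.336, 0.0], [0.0, -0.0, -1.0]]
contact_force: [0.3, -0.1, 0.3]
width: 0.001
```

>>> jog_arm(targets=[{"travel":[0,0,0],"turn":0},{"travel":[0,0,0],"turn":0},{"travel":[0,0,0],"turn":0},{"travel":[0,0,0],"turn":0},{"travel":[0,0,0],"turn":0}])

```text
t: 14.95
ee_pos: [0.6064, 0.2135, 0.0729]
eef_rot: [[-0.336, 0.942, -0.0], [0.942, 0.336, -0.0], [-0.0, -0.0, -1.0]]
contact_force: [0.4, 0.4, -0.6]
width: 0.005
```

>>> jog_arm(targets=[{"travel":[0,0,0],"turn":0},{"travel":[0,0,0],"turn":0},{"travel":[0,0,0],"turn":0},{"travel":[0,0,0],"turn":0},{"travel":[0,0,0],"turn":0}])

```text
t: 15.45
ee_pos: [0.6064, 0.2135, 0.0729]
eef_rot: [[-0.336, 0.942, -0.0], [0.942, 0.336, -0.0], [-0.0, -0.0, -1.0]]
contact_force: [0.7, 0.3, 0.6]
width: 0.005
```

>>> jog_arm(targets=[{"travel":[0,0,0],"turn":0},{"travel":[0,0,0],"turn":0},{"travel":[0,0,0],"turn":0},{"travel":[0,0,0],"turn":0},{"travel":[0,0,0],"turn":0}])

```text
t: 15.95
ee_pos: [0.6064, 0.2135, 0.0729]
eef_rot: [[-0.336, 0.942, 0.0], [0.942, 0.336, -0.0], [-0.0, 0.0, -1.0]]
contact_force: [-0.4, -0.4, 0.4]
width: 0.002
```

>>> jog_arm(targets=[{"travel":[0,0,0],"turn":0},{"travel":[0,0,0],"turn":0},{"travel":[0,0,0],"turn":0},{"travel":[0,0,0],"turn":0},{"travel":[0,0,0],"turn":0}])

```text
t: 16.45
ee_pos: [0.6064, 0.2135, 0.0729]
eef_rot: [[-0.336, 0.942, -0.0], [0.942, 0.336, 0.0], [0.0, -0.0, -1.0]]
contact_force: [0.4, -0.2, -0.3]
width: 0.008
```

>>> jog_arm(targets=[{"travel":[0,0,0],"turn":0},{"travel":[0,0,0],"turn":0},{"travel":[0,0,0],"turn":0},{"travel":[0,0,0],"turn":0},{"travel":[0,0,0],"turn":0}])

```text
t: 16.95
ee_pos: [0.6064, 0.2135, 0.0729]
eef_rot: [[-0.336, 0.942, 0.0], [0.942, 0.336, 0.0], [0.0, 0.0, -1.0]]
contact_force: [0.4, -0.1, -0.6]
width: 0.005
```

Run:
```python
from h import *
b=cams.snapshot("side");cv2.imwrite("pics/fin.png",b)
o=env.get_obs();print(o["t"],o["ee_pos"],o["contact_force"])
```

```text
17.0 [0.60643855 0.21350995 0.0729259 ] [-0.52753991 -0.56598112  0.24491142]
```

View pics/fin.png

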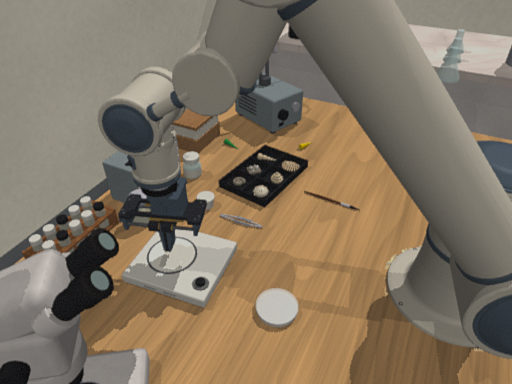

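The picture shows the tips over the window centre at about (170,250), the button out at (200,283), and the specimens and loose things in their places. Handing in.

```bash
python3 -c "
from cell import env
print(env.finish_job())"
```

```text
the job is handed in; nothing more can be done
None
```

I carried out all three steps in the order you asked and handed the job in at about 17 s, well inside the 54 s limit; it reports no verdict.

- **Button:** I pressed it down to its stop. The force rose to 23 N with almost no further travel, well past the spring's 4 N. A picture afterwards showed it back out.
- **Turret shell:** I pointed at the cream shell in the tray and left the green and yellow look-alikes alone. The fingertips held steady about 28 mm above its middle for about 3 s.
- **Window:** The fingertips held about 27 mm above its centre for 3 s, and the arm finished there.

In the last check the wrist force was within noise and the arm was still. The final side-camera picture showed nothing visibly moved. It did not show everything: one jar and the loupe were behind the gripper. I took no last picture from the top camera.

The two cameras agreed to within about 2 mm on the button and window, and about 4 mm on the shell. No check failed.

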